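# Re-divide a sloping bench bin for a long tube and a film roll

## Robot

A 6-joint arm with a two-finger parallel gripper is mounted at the origin on a cart in front of the work surface, level with it; the furniture and walls round the work are solid. World frame = base frame: x ahead of the robot, y to its left, z up, the work surface at z = 0. Lengths are in mm, angles in rad, forces in N, time in s.
With the tool pointing down it reaches from about 275 to 750 mm from the base axis. Payload 10.2 kg.
Tool frame: the origin (TCP) lies midway between the tips of the shut fingers; the grasp point (between the pads) lies 19 mm behind it; z points along the fingers, y is the line along which they close (so a half turn about z gives the same grasp; the last joint's range is limited). The gripper opens to 85 mm and grips with 20 to 120 N. Pads are 22 mm wide; open, the fingers measure 114 mm over their backs; the gripper's body (76 mm by 85 mm) begins 54 mm behind the grasp point. The pads swing forward as they close: fully open they stand 13 mm farther back than shut.
Start: joints at [-1.34, 0.313, 1.498, -0, 1.331, -0.223], TCP at [230.14, -471.876, 231.294] pointing down, gripper open.
Joint ranges: [-2.94, 2.94], [-0.97, 2.17], [0.19, 2.56], [-1.23, 4.37], [0.02, 3.11], [-2.88, 2.88]. Speed limits (rad/s): [2.39, 2.39, 3.01, 3.14, 3.14, 3.14].

## Interface

Orientations are given as a unit quaternion [w, x, y, z].
In Python, from rig import sense, capture, finish_job, find_in, place_of gives the robot as it stands. The module is installed in compiled form; this text tells all that it offers.
- The arm moves only by the shell command python3 -m jog 'ROWS' [FORCE]. ROWS is JSON, a list of rows, each an object of numbers: "tx", "ty", "tz": the shift along the tool's x, y, z in mm; "ax", "ay", "az": the turn, a rotation vector about the tool's x, y, z in rad; "jaw": the closure, from -1 (fully open) to 1 (shut), so that 0 is half open. In form: [{"tx": .., "ty": .., "tz": .., "ax": .., "ay": .., "az": .., "jaw": ..}, ...]. A call has 1 to 5 rows; each row shifts and turns the commanded pose from where the row before left it, along the tool's axes as they then stand; what a row does not reach is not made up. A row lasts 1/8 s, in which the tool goes at most 62.5 mm and 10.7 degrees, less where a joint would pass 70% of its speed; a pose out of reach is approached as far as the arm can. A call with a gripper value outside its range is refused whole. The fingers move at their own pace and stop on an object; FORCE is the grip in N (left out, the last holds). Time passes only in rows, so rows that do not move let the fingers close. It gives the time, the measured TCP pose, the force, the opening and the grip force at its end, in the units of the state.
- sense(): the state, without advancing time (a new reading comes with each control period).
- capture(name): name is "scene" or "top" or "wrist"; returns a dict with "color" (480x640x3 uint8, red, green, blue), "depth" (480x640 float32, mm along the optical axis (not along the pixel's ray), 0 where there is no reading), "fx", "fy", "cx", "cy" (pixels), "camera_from_world" (4x4, takes a point from world to camera coordinates); the wrist camera has in their place "mount" (4x4, takes a point from camera to tool coordinates, whose origin is the TCP and whose axes are the flange's). Camera axes: x right, y up, looking along -z (the intrinsics and any distortion apply to the point x, -y, -z); pixel columns grow to the right and rows downward; lengths in mm; the calibration is good to about 2 mm. The wrist camera is an equidistant fisheye: a pixel r from the principal point sees the ray r / f radians off the axis. A picture is of the moment at which its call begins: read the wrist's pose just before it.
- finish_job(): hands the job in; it is judged then, once.
Trained networks look in the newest picture that a camera, given by its name, has taken for a name from the list of things; names that differ only in an ending like _2 or _b are one class to them, and where a whole thing is asked for, a point or a joint stands for the part that bears it (a point fixed in the world has none). Each returns a list of dicts, best first, with "conf" (0 to 1); they miss things now and then, are a little off and sometimes report something else, mostly with a low value. They report only what shows in the picture. A call takes as long as a camera call. They do not tell look-alikes from the thing itself.
- find_in(query, camera): "centre" ([column, row] in pixels, amid what is visible of it).
- place_of(query, camera): "centre" ([column, row] in pixels: a listed point, or the origin of a listed thing).
The state is a dict: "time_s": time; "joints": joint angles; "dq": joint speeds; "tau": joint torques, N m; "eef_pos": TCP position; "ee_rot": TCP orientation; "force": force on the tool from outside, world axes, zero at the start; "wrist_torque": the same for the moment, N m; "grip_width": opening from 0.0 (shut) to 1.0 (fully open); "grip_force": force on a finger pad.
Only numpy, scipy, OpenCV 4.12 (cv2) and the standard library are available. Lean on these libraries where they do the work, as an engineer would, in place of code of your own. Each camera call takes 0.05 s, during which the arm holds its last target. There are 200 camera calls.

## Task

Slide the two dividers of the sloping bin so that the big screw-cap tube, the roll of sealing film and the white carton already in it get a compartment each. Then put the film roll (standing on its end) into one end compartment and the tube (lying lengthwise along the bin) into the other, leaving the carton in the middle one, so that all three sit flat on the bin's floor. Set things down rather than dropping them, and leave the wash bottle and the glass jar where they stand.

Things in the scene. Friction and masses are not known exactly. Their poses are not given: they have to be found in the camera images.
- bin_tray: fixed grey steel bin, open on top, sloping 30 degrees, low edge towards the robot. Origin: centre of its inner floor, 50 mm above the bench. x up the slope, y left along the bin, z square to the floor. Inside 116 mm (x) by 330 mm (y), walls 3 mm. Heights above the floor: front edge and ends 29 mm, back wall 48 mm (the ends rise to it at the back), guide rod and runners behind it 56 mm.
- divider_left (a joint): left (+y) divider, slides along the bin: 0 = outermost, left end compartment 25 mm wide; grows to 0.12 m inwards (to -y), so that compartment is 25 mm + this value wide. Stays where it is left; about 2.5 N moves it. The middle compartment is 272 mm minus both dividers' values.
- divider_right (a joint): right (-y) divider, the mirror image: 0 = outermost (right end compartment 25 mm wide), grows to 0.12 m as it slides inwards (to +y).
- divider_left_tab (a point): centre of the left divider's black grip tab, 36 x 10 x 30 mm along the bin's x, y, z, 55 mm above the bin floor, midway along the bin's x. Below it the divider is a plate 4 mm thick across the whole bin, 42 mm high (52 mm at the back); the runner behind the back wall is 18 mm wide. Axes as the bin's.
- divider_right_tab (a point): the same for the right divider.
- carton_center (a point): centre of the plain white carton that lies in the middle compartment, 100 mm (its x, lying along the bin) by 50 mm by 36 mm high, 60 g; it slides along when a divider pushes it.
- tube_center (a point): centre of the translucent 50 ml tube with a blue screw cap, lying on the bench, 120 mm long (its x), 36 mm in diameter, 45 g; it can roll.
- film_roll_center (a point): centre of the white roll of sealing film standing on its end on the bench just in front of the tube, 56 mm in diameter, 50 mm high (its z), 160 g. It stands too close to the tube for a finger between them.
- plate_rack: green rack fixed to the bench behind the tube, 130 mm (its x) by 101 mm by 31 mm high; origin at the centre of its underside.
- wash_bottle: loose white wash bottle with a blue cap and a bent spout, 66 mm in diameter, 173 mm high; origin on its underside, the bottle's axis 15 mm from it towards its -y. Leave it alone.
- glass_jar: loose clear jar, 68 mm in diameter, 103 mm high; origin at the centre of its underside. Leave it alone.
There are look-alikes about, which are no part of the job. Leave any black or purple look-alike of the part that bears tube_center alone.

How it is judged:
By the outcome, as a careful person would: the job done as asked, in the order asked, and still so for the second after the job is handed in, with the robot touching nothing.
It also fails if it takes over 72 s, if anything falls off the work surface, if the arm or the gripper's body presses on something with over 40 N, if the wrist force passes 120 N, or if a joint passes its speed limit or range.

## Working session

There is one attempt and no reset: what is moved stays moved. The work goes in short steps, Python scripts to look and compute and a shell command to move; the robot and the scene stay as the last step left them, time stands still between calls to the robot, and variables do not carry over. Pictures are saved under pics/ and viewed, at most 10 in all, crops included, and the job is handed in when it is done.

```bash
mkdir -p pics
cat > h.py <<'E'
import numpy as np, cv2
from rig import sense, capture, finish_job, find_in, place_of
from scipy.spatial.transform import Rotation as R
def save(c,n): cv2.imwrite('pics/'+n,c['color'][:,:,::-1])
def ray(c,u,v):
    T=np.linalg.inv(c['camera_from_world'])
    d=np.array([(u-c['cx'])/c['fx'],-(v-c['cy'])/c['fy'],-1.])
    return T[:3,3],T[:3,:3]@d
def pd(c,u,v,k=2):
    u,v=int(round(u)),int(round(v))
    p=c['depth'][v-k:v+k+1,u-k:u+k+1]; p=p[p>0]
    if not len(p): return None
    o,d=ray(c,u,v); return o+d*np.median(p)
def pz(c,u,v,z):
    o,d=ray(c,u,v); return o+d*(z-o[2])/d[2]
def cloud(c):
    v,u=np.mgrid[:480,:640]; D=c['depth']
    P=np.stack([(u-c['cx'])/c['fx']*D,-(v-c['cy'])/c['fy']*D,-D],-1)
    T=np.linalg.inv(c['camera_from_world'])
    return P@T[:3,:3].T+T[:3,3]
E
python3 - <<'E'
from h import *
np.set_printoptions(precision=1,suppress=True)
for n in('top','scene'):
    c=capture(n); save(c,n+'1.png')
    print(n,np.linalg.inv(c['camera_from_world'])[:3],c['fx'])
    for q in ['bin_tray','divider_left_tab','divider_right_tab','carton_center','tube_center','film_roll_center','plate_rack','wash_bottle','glass_jar']:
        for r in place_of(q,n)[:3]:
            u,v=r['centre']; print(q,round(r['conf'],2),np.array([u,v]),pd(c,u,v))
s=sense();print(s['ee_rot'],s['grip_width'])
E
```

```text
top [[  -0.     1.    -0.2  252.2]
 [  -1.    -0.     0.  -101.7]
 [  -0.     0.2    1.  1421.9]] 580.3726910863468
bin_tray 0.57 [218.3 254.7] [499.2 142.6  50. ]
divider_left_tab 0.59 [152.7 268.6] [461.3 279.6 113.3]
divider_right_tab 0.42 [154.8 267.8] [465.6 278.8 100.3]
carton_center 0.73 [216.4 269.7] [459.9 143.7  71. ]
carton_center 0.25 [150.8 270.3] [459.  283.7 114.8]
tube_center 0.78 [409.1 245.4] [ 509.3 -320.    28.9]
tube_center 0.7 [470.1 262.8] [ 458.8 -464.1   31. ]
tube_center 0.57 [335.1 239.1] [ 531.1 -140.1   30.7]
film_roll_center 0.73 [405.6 243. ] [ 514.4 -312.9   29.9]
film_roll_center 0.68 [410.  267.3] [ 459.2 -323.1    0.5]
plate_rack 0.82 [394.5 193.1] [ 644.9 -293.2   19.2]
wash_bottle 0.59 [330.5 175.3] [ 692.5 -134.6   37.5]
glass_jar 0.71 [362.9 308.1] [ 362.7 -201.5    3.8]
scene [[ -0.9   0.3  -0.4  65.9]
 [ -0.5  -0.5   0.7 655.9]
 [ -0.    0.8   0.6 815.1]] 442.32154586314823
bin_tray 0.86 [282. 317.] [489.9 150.9  48.3]
divider_left_tab 0.59 [250.7 356.6] [462.2 289.8  86.5]
divider_right_tab 0.76 [317.6 271.9] [468.3  30.7  98.9]
carton_center 0.95 [297.5 321.4] [444.5 152.9  64.3]
tube_center 0.79 [336.  246.6] [ 515.8 -136.6   30.8]
tube_center 0.62 [367.2 217.6] [ 503.1 -297.2   29.9]
tube_center 0.5 [400.9 198.5] [ 461.7 -451.6   24.2]
film_roll_center 0.59 [297.1 322.8] [443.3 158.6  64.3]
film_roll_center 0.24 [368.3 214.2] [ 509.2 -315.8   30.4]
film_roll_center 0.17 [327.7 212.5] [ 624.8 -277.    19.4]
plate_rack 0.67 [329.5 211.4] [ 623.2 -286.3   17.9]
wash_bottle 0.65 [275.9 235.8] [ 699.8 -110.7   11.2]
glass_jar 0.96 [395.4 261.4] [267.6  82.4 268.1]
[0.  1.  0.2 0. ] 0.9964436070576023
```

View pics/top1.png

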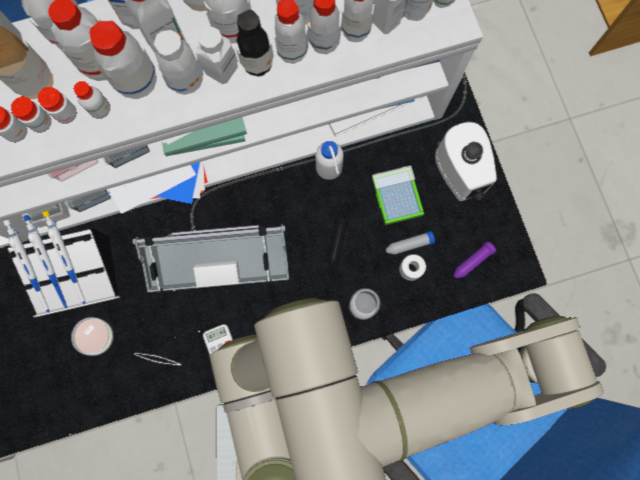

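View pics/scene1.png

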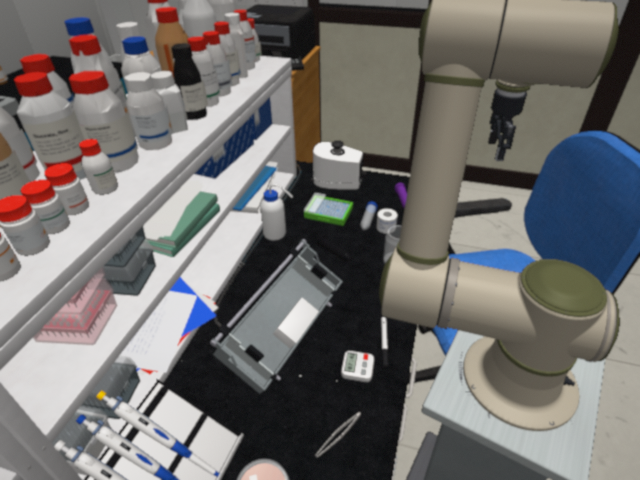

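The top view shows the bin around (215,258) with the carton at (216,273) and tabs near (152,270) and (270,261). The wanted tube, clear with a blue cap, is at (411,243), with the film roll just below it at (412,266). The jar is at (365,304), the rack at (397,195) and the bottle at (330,160). The black (338,240) and purple (475,260) look-alikes are left alone.

Run:
```python
from h import *
np.set_printoptions(precision=1,suppress=True)
for n in('top','scene'):
    c=capture(n); P=cloud(c); X,Y,Z=P[...,0],P[...,1],P[...,2]; ok=c['depth']>0
    bench=ok&(abs(X-420)<30)&(abs(Y+50)<40)
    print(n,'bench z',np.median(Z[bench]) if bench.any() else None)
    m=ok&(abs(X-460)<50)&(abs(Y+325)<45)&(Z>42)&(Z<60); p=P[m]
    if len(p)>5:
        (x,y),r=cv2.minEnclosingCircle(p[:,:2].astype(np.float32)); print(' roll',x,y,r,len(p),np.median(p[:,2]))
    m=ok&(abs(X-510)<45)&(abs(Y+315)<90)&(Z>20)&(Z<42); 
    m&=(np.hypot(X-459,Y+323)>36)
    p=P[m]
    if len(p)>5:
        rc=cv2.minAreaRect(p[:,:2].astype(np.float32)); print(' tube',rc,len(p),np.percentile(p[:,2],95))
    # bin floor
    m=ok&(abs(X-520)<35)&(abs(Y-145)<70)&(Z>30)&(Z<90); p=P[m]
    for _ in range(6):
        A=np.c_[p[:,:2],np.ones(len(p))]; k=np.linalg.lstsq(A,p[:,2],rcond=None)[0]; e=abs(A@k-p[:,2]); p=p[e<max(2,1.5*np.median(e))]
    nrm=np.array([-k[0],-k[1],1]);nrm/=np.linalg.norm(nrm)
    print(' floor n',nrm*1000,'tilt',np.degrees(np.arccos(nrm[2])),'yaw',np.degrees(np.arctan2(-nrm[1],-nrm[0])),'h50 line: x at y=145',(50-k[2]-k[1]*145)/k[0],len(p))
    # zoom crop
    a=(120,215,300,310) if n=='top' else (200,230,360,400)
    cr=c['color'][a[1]:a[3],a[0]:a[2],::-1]; cr=cv2.resize(cr,None,fx=4.2 if n=='top' else 3.4,fy=4.2 if n=='top' else 3.4,interpolation=cv2.INTER_CUBIC); cv2.imwrite(f'pics/{n}_bin.png',cr)
```

```text
top bench z -0.843138120484582
 roll 454.3912048339844 -324.3457946777344 28.765573501586914 349 48.799327909165186
 tube ((513.39892578125, -324.047119140625), (32.478721618652344, 118.03401947021484), 16.327106475830078) 514 35.44987058957955
 floor n [-481.   -22.1  876.5] tilt 28.780862817886312 yaw 2.630964093452669 h50 line: x at y=145 495.614603844606 531
scene bench z -0.3902183675860442
 roll 452.52532958984375 -320.5190124511719 29.996126174926758 186 48.41688747556975
 tube ((513.9717407226562, -321.84063720703125), (30.031600952148438, 123.14511108398438), 13.286107063293457) 234 32.59647315445877
 floor n [-494.2  -28.4  868.9] tilt 29.669996559137367 yaw 3.2849355330313643 h50 line: x at y=145 494.13656781400033 1108
```

View pics/top_bin.png

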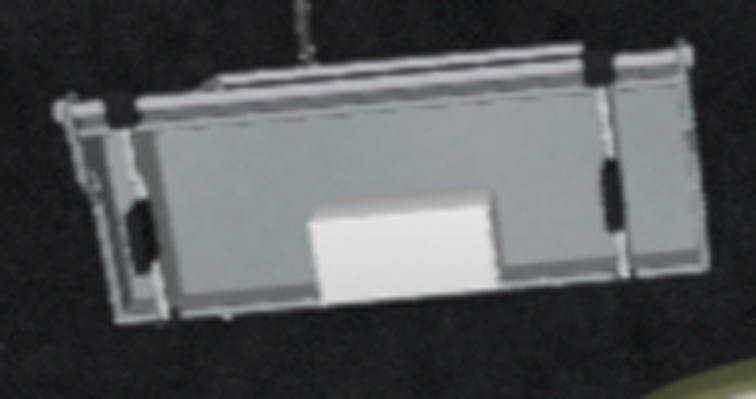

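The close-up shows the left divider (tab at crop (142,235)) nearly outermost. The right one (tab at (613,195)) is a little inward, and the carton is against the front edge around (405,250). I'll fit the bin pose by reprojection.

```bash
cat >> h.py <<'E'
def binpose(X,Y,yaw): 
    return np.array([X,Y,50.]), (R.from_euler('z',yaw)*R.from_euler('y',-np.pi/6)).as_matrix()
def proj(c,P):
    q=c['camera_from_world'][:3]@np.append(P,1); return np.array([c['cx']-c['fx']*q[0]/q[2],c['cy']+c['fy']*q[1]/q[2]])
def go(p,rot=None):
    "print shift in current tool axes and rotvec (tool axes) to target"
    s=sense(); q=s['ee_rot']; r=R.from_quat([q[1],q[2],q[3],q[0]])
    t=r.inv().apply(np.array(p)-s['eef_pos']); print('shift in present tool axes',t.round(1))
    if rot is not None:
        w=(r.inv()*rot); print('turn',w.as_rotvec().round(3),'then shift', rot.inv().apply(np.array(p)-s['eef_pos']).round(1))
def rotof(zax,yax):
    z=np.array(zax)/np.linalg.norm(zax); y=np.array(yax)-z*np.dot(z,yax); y/=np.linalg.norm(y)
    return R.from_matrix(np.c_[np.cross(y,z),y,z])
E
python3 - <<'E'
from h import *
from scipy.optimize import least_squares
np.set_printoptions(precision=2,suppress=True)
c=capture('top')
cr=lambda u,v:np.array([u/4.2+120-.4,v/4.2+215-.4])
ob=[((-61,168,29),cr(115,323)),((-61,-168,29),cr(710,271)),((0,'l',62),cr(142,235)),((0,'r',62),cr(613,195))]
def f(q):
    o,M=binpose(*q[:3]); out=[]
    for p,uv in ob:
        y={'l':140-q[3]-2,'r':-140+q[4]+2}.get(p[1],p[1]) 
        out+=list(proj(c,o+M@np.array([p[0],y,p[2]],float))-uv)
    return out
s=least_squares(f,[495,145,.08,0,20]); print(s.x,s.fun)
s2=sense(); q=s2['ee_rot']; r=R.from_quat([q[1],q[2],q[3],q[0]]); print(r.as_matrix(), s2['eef_pos'])
for n in ('scene',):
    c2=capture(n); o,M=binpose(*s.x[:3])
    print([proj(c2,o+M@np.array(p,float)).round() for p in [(0,138-s.x[3],62),(0,-138+s.x[4],62)]])
E
```

```text
[495.33 147.31   0.05   2.43  15.69] [ 0.43 -0.59 -0.52 -0.4   0.05  0.56  0.04  0.42]
[[ 0.9   0.44  0.  ]
 [ 0.44 -0.9  -0.  ]
 [-0.    0.   -1.  ]] [ 230.13 -471.88  231.29]
[array([254., 349.]), array([319., 268.])]
```

View pics/scene_bin.png

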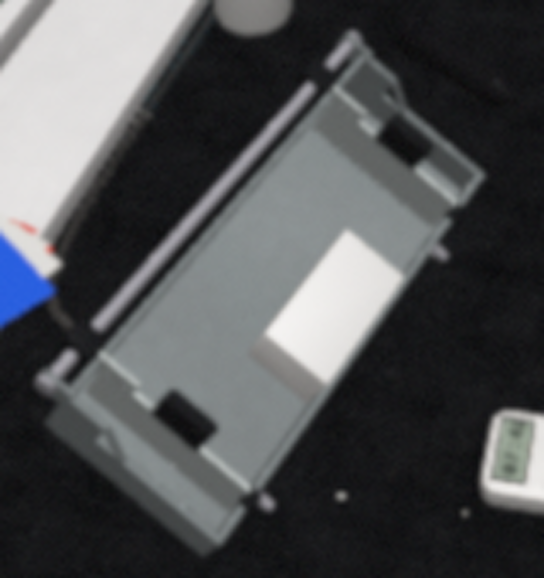

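Both tabs and the carton agree with the fit to within a few px: left tab at crop (185,418), right at (402,140). Next I'll plan the right tab approach with a vertical tool and the fingers along bin y.

```bash
cat >> h.py <<'E'
BIN=[495.3,147.3,.05]
def bw(x,y,z):
    o,M=binpose(*BIN); return o+M@np.array([x,y,z],float)
E
python3 - <<'E'
from h import *
o,M=binpose(*BIN)
rt=rotof([0,0,-1],-M[:,1]); print(rt.as_matrix().round(2))
for n,y in(('R',-122.3),('L',135.6)):
    p=bw(0,y,55); print(n,p.round(1)); go(p+[0,0,80],rt)
E
```

```text
[[ 1.    0.05  0.  ]
 [ 0.05 -1.    0.  ]
 [ 0.    0.   -1.  ]]
R [473.9  23.8  97.6]
shift in present tool axes [ 436.4 -338.6   53.7]
turn [ 0.    -0.     0.404] then shift [ 268.3 -482.9   53.7]
L [461.1 281.4  97.6]
shift in present tool axes [ 537.8 -575.8   53.7]
turn [ 0.    -0.     0.404] then shift [ 268.3 -740.8   53.7]
```

```bash
python3 -m jog '[{"az":0.135,"jaw":-0.3},{"az":0.135,"jaw":-0.3},{"az":0.134,"jaw":-0.3},{"tx":27,"ty":-48,"jaw":-0.3},{"tx":27,"ty":-48,"jaw":-0.3}]' 30 >/dev/null
python3 -m jog '[{"tx":27,"ty":-48,"jaw":-0.3},{"tx":27,"ty":-48,"jaw":-0.3},{"tx":27,"ty":-48,"jaw":-0.3},{"tx":27,"ty":-48,"jaw":-0.3},{"tx":27,"ty":-48,"jaw":-0.3}]' >/dev/null
python3 -m jog '[{"tx":27,"ty":-48,"jaw":-0.3},{"tx":27,"ty":-48,"jaw":-0.3},{"tx":25,"ty":-51,"jaw":-0.3},{"tz":25,"jaw":-0.3},{"jaw":-0.3}]'
python3 - <<'E'
from h import *
np.set_printoptions(precision=1,suppress=True)
s=sense();c=capture('wrist'); save(c,'w1.png'); print(s['eef_pos'],s['ee_rot'],c['mount'],c['fx'],c['cx'],c['cy'],s['time_s'])
go(bw(0,-122.3,55))
q=s['ee_rot']; r=R.from_quat([q[1],q[2],q[3],q[0]])
for n in ['divider_right_tab','divider_left_tab','carton_center']:
  for d in place_of(n,'wrist')[:3]:
    u,v=d['centre']; a=np.array([u-c['cx'],v-c['cy']]); th=np.hypot(*a)/c['fx']; e=a/np.hypot(*a)
    ray_=np.array([e[0]*np.sin(th),-e[1]*np.sin(th),-np.cos(th)])
    o=r.apply(c['mount'][:3,3])+s['eef_pos']; dd=r.apply(c['mount'][:3,:3]@ray_)
    z=97.6 if 'tab' in n else 60
    print(n,d['conf'],u,v,'pt',o+dd*(z-o[2])/dd[2])
E
```

```text
[ 230.2 -471.9  231.3] [0.  1.  0.2 0. ] [[  -0.     1.     0.3   77.9]
 [   1.     0.     0.    -0.4]
 [   0.     0.3   -1.  -142.9]
 [   0.     0.     0.     1. ]] 371.64829954431775 316.6934898351685 235.8428316750747 1.2
shift in present tool axes [ 436.4 -338.6  133.7]schema error: expected keys tx, ty, tz, ax, ay, az, jaw
schema error: expected keys tx, ty, tz, ax, ay, az, jaw
schema error: expected keys tx, ty, tz, ax, ay, az, jaw
```

View pics/w1.png

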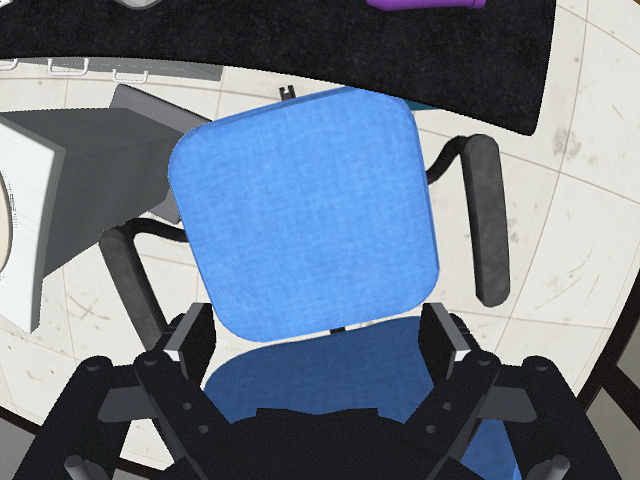

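The rows need all seven keys, so the arm hasn't moved and this view still shows only the chair. Retyping the rows in full.

```bash
cat >> h.py <<'E'
def wlook(name,qs,z):
    s=sense();c=capture('wrist'); save(c,name); q=s['ee_rot']; r=R.from_quat([q[1],q[2],q[3],q[0]])
    o=r.apply(c['mount'][:3,3])+s['eef_pos']; print('eef',s['eef_pos'].round(1) if hasattr(s['eef_pos'],'round') else s['eef_pos'],'t',s['time_s'])
    for n in qs:
      for d in place_of(n,'wrist')[:3]:
        u,v=d['centre']; a=np.array([u-c['cx'],v-c['cy']]); th=np.hypot(*a)/c['fx']; e=a/np.hypot(*a)
        dd=r.apply(c['mount'][:3,:3]@np.array([e[0]*np.sin(th),-e[1]*np.sin(th),-np.cos(th)]))
        k=c['depth'][int(v),int(u)]/np.cos(th)
        print(n,round(d['conf'],2),round(u),round(v),'at z',(o+dd*(z-o[2])/dd[2]).round(1),'by depth',(o+dd*k).round(1))
    return s,c
E
python3 -m jog '[{"tx":0,"ty":0,"tz":0,"ax":0,"ay":0,"az":0.135,"jaw":-0.3},{"tx":0,"ty":0,"tz":0,"ax":0,"ay":0,"az":0.135,"jaw":-0.3},{"tx":0,"ty":0,"tz":0,"ax":0,"ay":0,"az":0.134,"jaw":-0.3},{"tx":27,"ty":-48,"tz":0,"ax":0,"ay":0,"az":0,"jaw":-0.3},{"tx":27,"ty":-48,"tz":0,"ax":0,"ay":0,"az":0,"jaw":-0.3}]' 30 
python3 -m jog '[{"tx":27,"ty":-48,"tz":0,"ax":0,"ay":0,"az":0,"jaw":-0.3},{"tx":27,"ty":-48,"tz":0,"ax":0,"ay":0,"az":0,"jaw":-0.3},{"tx":27,"ty":-48,"tz":0,"ax":0,"ay":0,"az":0,"jaw":-0.3},{"tx":27,"ty":-48,"tz":0,"ax":0,"ay":0,"az":0,"jaw":-0.3},{"tx":27,"ty":-48,"tz":0,"ax":0,"ay":0,"az":0,"jaw":-0.3}]'  >/dev/null
python3 -m jog '[{"tx":27,"ty":-48,"tz":0,"ax":0,"ay":0,"az":0,"jaw":-0.3},{"tx":27,"ty":-48,"tz":0,"ax":0,"ay":0,"az":0,"jaw":-0.3},{"tx":25,"ty":-51,"tz":0,"ax":0,"ay":0,"az":0,"jaw":-0.3},{"tx":0,"ty":0,"tz":25,"ax":0,"ay":0,"az":0,"jaw":-0.3},{"tx":0,"ty":0,"tz":0,"ax":0,"ay":0,"az":0,"jaw":-0.3}]'
python3 - <<'E'
from h import *
wlook('w2.png',['divider_right_tab','divider_left_tab','carton_center'],97.6)
go(bw(0,-122.3,55))
E
```

```text
time_s: 2.02
eef_pos: [279.6, -372.1, 231.1]
ee_rot: [-0.0, 1.0, 0.024, 0.0]
force: [0.9, 0.1, 0.4]
grip_width: 0.651
grip_force: 0.0
time_s: 3.28
eef_pos: [473.0, 24.4, 205.2]
ee_rot: [-0.0, 1.0, 0.025, -0.002]
force: [-0.4, -0.7, 0.7]
grip_width: 0.65
grip_force: 0.0
eef [473.   24.4 205.2] t 3.275
divider_right_tab 0.82 317 232 at z [471.8  24.2  97.6] by depth [478.6  24.5 119. ]
divider_left_tab 0.72 26 232 at z [459.9 284.7  97.6] by depth [462.1 278.4 103.7]
carton_center 0.89 176 227 at z [470.9 128.1  97.6] by depth [463.6 137.1  75.1]
shift in present tool axes [ -0.3  -0.6 109.6]
```

View pics/w2.png

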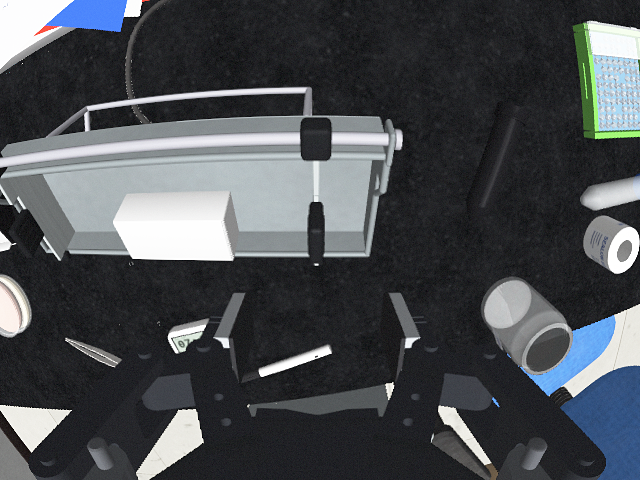

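The wrist view shows the right tab at (316,233) straight ahead, the carton around (176,227) and the left tab at (26,232), all matching the fit. Going down to grip the right tab.

```bash
python3 -m jog '[{"tx":0,"ty":0,"tz":50,"ax":0,"ay":0,"az":0,"jaw":-0.3},{"tx":0,"ty":0,"tz":45,"ax":0,"ay":0,"az":0,"jaw":-0.3},{"tx":0,"ty":0,"tz":18,"ax":0,"ay":0,"az":0,"jaw":-0.3},{"tx":0,"ty":0,"tz":0,"ax":0,"ay":0,"az":0,"jaw":0.3},{"tx":0,"ty":0,"tz":0,"ax":0,"ay":0,"az":0,"jaw":1}]' 30
python3 -m jog '[{"tx":0,"ty":0,"tz":0,"ax":0,"ay":0,"az":0,"jaw":1},{"tx":0,"ty":0,"tz":0,"ax":0,"ay":0,"az":0,"jaw":1},{"tx":0,"ty":0,"tz":0,"ax":0,"ay":0,"az":0,"jaw":1}]' 30
python3 - <<'E'
from h import *
go(bw(0,-28,0))
o,M=binpose(*BIN); s=sense(); print(M.T@(np.array(s['eef_pos'])-o))
E
```

```text
time_s: 4.1
eef_pos: [474.6, 23.5, 94.6]
ee_rot: [0.0, 1.0, 0.025, 0.001]
force: [-0.1, -1.2, -0.1]
grip_width: 0.23
grip_force: 0.0
time_s: 4.47
eef_pos: [474.5, 23.6, 94.7]
ee_rot: [0.0, 1.0, 0.025, 0.001]
force: [-1.0, -1.2, 7.9]
grip_width: 0.107
grip_force: 34.4
shift in present tool axes [ 26.8 -94.5  44.7]
[  -0.96331914 -122.48794528   52.15850248]
```

```bash
python3 -m jog '[{"tx":0,"ty":-15,"tz":0,"ax":0,"ay":0,"az":0,"jaw":1},{"tx":0,"ty":-20,"tz":0,"ax":0,"ay":0,"az":0,"jaw":1},{"tx":0,"ty":-20,"tz":0,"ax":0,"ay":0,"az":0,"jaw":1},{"tx":0,"ty":-20,"tz":0,"ax":0,"ay":0,"az":0,"jaw":1},{"tx":0,"ty":-19.5,"tz":0,"ax":0,"ay":0,"az":0,"jaw":1}]' 
python3 -m jog '[{"tx":0,"ty":0,"tz":0,"ax":0,"ay":0,"az":0,"jaw":1},{"tx":0,"ty":0,"tz":0,"ax":0,"ay":0,"az":0,"jaw":1}]'
python3 - <<'E'
from h import *
o,M=binpose(*BIN); s=sense(); print(M.T@(np.array(s['eef_pos'])-o)); go(bw(0,135.6,55)+[0,0,80])
E
```

```text
time_s: 5.1
eef_pos: [469.7, 118.4, 94.7]
ee_rot: [0.001, 1.0, 0.025, 0.001]
force: [-0.6, -4.3, 6.0]
grip_width: 0.11
grip_force: 34.4
time_s: 5.35
eef_pos: [469.8, 118.8, 94.7]
ee_rot: [-0.0, 1.0, 0.025, 0.001]
force: [-2.0, 1.5, 7.7]
grip_width: 0.109
grip_force: 34.4
[ -0.97754549 -27.1899746   52.1665541 ]
shift in present tool axes [  -0.3 -162.8  -82.9]
```

```bash
python3 -m jog '[{"tx":0,"ty":0,"tz":0,"ax":0,"ay":0,"az":0,"jaw":0.3},{"tx":0,"ty":0,"tz":0,"ax":0,"ay":0,"az":0,"jaw":-0.3},{"tx":0,"ty":0,"tz":-40,"ax":0,"ay":0,"az":0,"jaw":-0.3},{"tx":0,"ty":-50,"tz":-20,"ax":0,"ay":0,"az":0,"jaw":-0.3},{"tx":0,"ty":-60,"tz":0,"ax":0,"ay":0,"az":0,"jaw":-0.3}]' 
python3 -m jog '[{"tx":0,"ty":-54,"tz":0,"ax":0,"ay":0,"az":0,"jaw":-0.3},{"tx":0,"ty":0,"tz":0,"ax":0,"ay":0,"az":0,"jaw":-0.3},{"tx":0,"ty":0,"tz":40,"ax":0,"ay":0,"az":0,"jaw":-0.3},{"tx":0,"ty":0,"tz":20,"ax":0,"ay":0,"az":0,"jaw":-0.3},{"tx":0,"ty":0,"tz":0,"ax":0,"ay":0,"az":0,"jaw":0.5}]' 
python3 -m jog '[{"tx":0,"ty":0,"tz":0,"ax":0,"ay":0,"az":0,"jaw":1},{"tx":0,"ty":0,"tz":0,"ax":0,"ay":0,"az":0,"jaw":1},{"tx":0,"ty":0,"tz":0,"ax":0,"ay":0,"az":0,"jaw":1},{"tx":0,"ty":0,"tz":0,"ax":0,"ay":0,"az":0,"jaw":1}]'
python3 - <<'E'
from h import *
o,M=binpose(*BIN); s=sense(); print(M.T@(np.array(s['eef_pos'])-o)); go(bw(0,138-42.5,0))
E
```

```text
time_s: 5.98
eef_pos: [464.5, 229.0, 155.1]
ee_rot: [-0.0, 1.0, 0.024, 0.002]
force: [1.3, -0.4, 0.1]
grip_width: 0.648
grip_force: 0.0
time_s: 6.6
eef_pos: [460.4, 281.0, 92.2]
ee_rot: [0.001, 1.0, 0.024, -0.001]
force: [-0.1, -0.2, 1.0]
grip_width: 0.449
grip_force: 0.0
time_s: 7.1
eef_pos: [461.6, 282.0, 94.5]
ee_rot: [-0.0, 1.0, 0.025, 0.001]
force: [0.0, -1.3, 7.0]
grip_width: 0.108
grip_force: 34.7
[ -1.0817656  136.24637663  52.01753057]
shift in present tool axes [26.8 40.8 44.6]
```

```bash
python3 -m jog '[{"tx":0,"ty":10,"tz":0,"ax":0,"ay":0,"az":0,"jaw":1},{"tx":0,"ty":16,"tz":0,"ax":0,"ay":0,"az":0,"jaw":1},{"tx":0,"ty":15,"tz":0,"ax":0,"ay":0,"az":0,"jaw":1},{"tx":0,"ty":0,"tz":0,"ax":0,"ay":0,"az":0,"jaw":1},{"tx":0,"ty":0,"tz":0,"ax":0,"ay":0,"az":0,"jaw":0.3}]' 
python3 -m jog '[{"tx":0,"ty":0,"tz":0,"ax":0,"ay":0,"az":0,"jaw":-0.3},{"tx":0,"ty":0,"tz":-50,"ax":0,"ay":0,"az":0,"jaw":-0.3},{"tx":0,"ty":20,"tz":-50,"ax":0,"ay":0,"az":0,"jaw":-0.6},{"tx":0,"ty":60,"tz":0,"ax":0,"ay":0,"az":0,"jaw":-0.8},{"tx":0,"ty":60,"tz":0,"ax":0,"ay":0,"az":0,"jaw":-0.8}]' >/dev/null
python3 -m jog '[{"tx":0,"ty":60,"tz":0,"ax":0,"ay":0,"az":0,"jaw":-0.8},{"tx":0,"ty":60,"tz":0,"ax":0,"ay":0,"az":0,"jaw":-0.8},{"tx":0,"ty":60,"tz":0,"ax":0,"ay":0,"az":0,"jaw":-0.8},{"tx":0,"ty":60,"tz":0,"ax":0,"ay":0,"az":0,"jaw":-0.8},{"tx":0,"ty":0,"tz":0,"ax":0,"ay":0,"az":0,"jaw":-0.8}]'
python3 - <<'E'
from h import *
wlook('w3.png',['divider_right_tab','divider_left_tab'],97.6)
wlook('w3.png',['carton_center'],60)
wlook('w3.png',['film_roll_center'],25)
wlook('w3.png',['tube_center'],18)
for q in('divider_right_tab','divider_left_tab'): pass
o,M=binpose(*BIN)
print(bw(0,-27.5,55),bw(0,96,55),bw(-33,30,18))
E
```

```text
time_s: 7.72
eef_pos: [463.1, 241.0, 93.7]
ee_rot: [-0.0, 1.0, 0.025, 0.0]
force: [-0.6, 0.7, -0.6]
grip_width: 0.308
grip_force: 0.0
time_s: 8.98
eef_pos: [481.7, -141.6, 192.9]
ee_rot: [0.0, 1.0, 0.023, -0.0]
force: [0.1, 0.7, -0.0]
grip_width: 0.901
grip_force: 0.0
eef [ 481.7 -141.6  192.9] t 8.975
divider_right_tab 0.8 17 240 at z [466.1 121.1  97.6] by depth [469.2 112.3 105.7]
eef [ 481.8 -137.6  193.1] t 9.125
eef [ 481.9 -137.1  193.3] t 9.225
film_roll_center 0.72 507 251 at z [ 453.  -325.2   25. ] by depth [ 461.5 -309.8   50. ]
eef [ 482.  -137.3  193.4] t 9.325
tube_center 0.91 606 244 at z [ 464.  -471.1   18. ] by depth [ 466.8 -461.5   27.1]
[469.20879499 118.45994068  97.63139721] [463.03636759 241.80559784  97.63139721] [456.26875036 175.38434869  49.08845727]
```

View pics/w3.png

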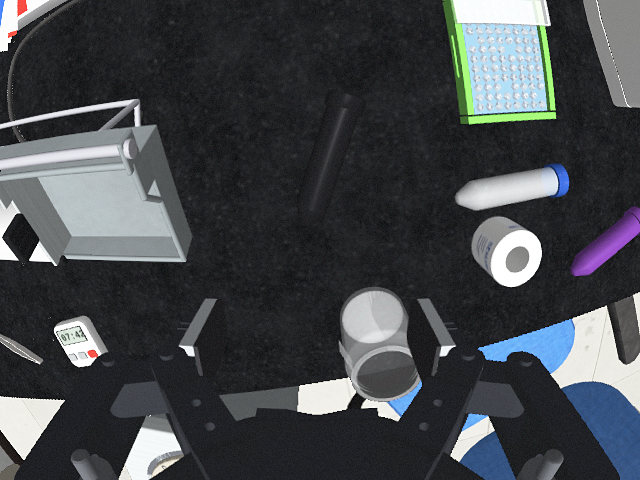

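The wrist view shows the roll at (507,251), the clear tube with its blue cap at (512,187) and the jar at (375,340) out of the way. The tube network reported the purple look-alike, which I ignore. Next comes picking up the roll.

Run:
```python
from h import *
go([454,-323,110]); print(np.array(sense()['joints']).round(2))
```

```text
shift in present tool axes [-37.4 183.6  83.4]
[-0.51  0.29  1.63  0.    1.22  1.01]
```

```bash
python3 -m jog '[{"tx":-10,"ty":50,"tz":0,"ax":0,"ay":0,"az":0,"jaw":-0.8},{"tx":-10,"ty":50,"tz":15,"ax":0,"ay":0,"az":0,"jaw":-0.8},{"tx":-10,"ty":50,"tz":20,"ax":0,"ay":0,"az":0,"jaw":-0.8},{"tx":-7.4,"ty":33.6,"tz":25,"ax":0,"ay":0,"az":0,"jaw":-0.8},{"tx":0,"ty":0,"tz":0,"ax":0,"ay":0,"az":0,"jaw":-0.8}]'
python3 - <<'E'
from h import *
wlook('w4.png',['film_roll_center'],25)
go([454,-323,12])
s,c=wlook('w4.png',['tube_center'],18)
E
```

```text
time_s: 10.05
eef_pos: [452.6, -324.5, 131.4]
ee_rot: [-0.001, 1.0, 0.024, -0.001]
force: [0.1, 0.4, 0.6]
grip_width: 0.9
grip_force: 0.0
eef [ 452.6 -324.5  131.4] t 10.05
film_roll_center 0.9 317 229 at z [ 454.  -324.4   25. ] by depth [ 4.464e+02 -3.247e+02  4.000e-01]
shift in present tool axes [ 1.000e-01 -1.000e-01  1.215e+02]
eef [ 453.9 -323.1  133.5] t 10.15
tube_center 0.83 510 225 at z [ 464.4 -476.5   18. ] by depth [ 467.7 -468.8   30.7]
tube_center 0.74 322 140 at z [ 517.1 -323.3   18. ] by depth [ 517.8 -323.1   31.3]
tube_center 0.63 90 132 at z [ 524.6 -142.7   18. ] by depth [ 524.9 -150.7   29.7]
```

View pics/w4.png

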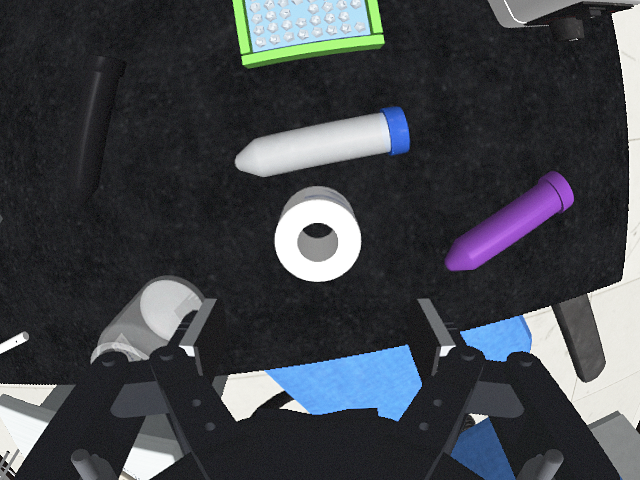

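The roll is centred at (317,235) between the fingers, with the tube clear behind it at (322,140). Descending and gripping.

```bash
python3 -m jog '[{"tx":0,"ty":1,"tz":45,"ax":0,"ay":0,"az":0,"jaw":-0.8},{"tx":0,"ty":0,"tz":45,"ax":0,"ay":0,"az":0,"jaw":-0.8},{"tx":0,"ty":0,"tz":24,"ax":0,"ay":0,"az":0,"jaw":-0.8},{"tx":0,"ty":0,"tz":6,"ax":0,"ay":0,"az":0,"jaw":-0.8},{"tx":0,"ty":0,"tz":0,"ax":0,"ay":0,"az":0,"jaw":-0.3}]' 40
python3 -m jog '[{"tx":0,"ty":0,"tz":0,"ax":0,"ay":0,"az":0,"jaw":0.2},{"tx":0,"ty":0,"tz":0,"ax":0,"ay":0,"az":0,"jaw":0.2},{"tx":0,"ty":0,"tz":0,"ax":0,"ay":0,"az":0,"jaw":0.2}]' 40
python3 -m jog '[{"tx":0,"ty":0,"tz":-25,"ax":0,"ay":0,"az":0,"jaw":0.2},{"tx":0,"ty":0,"tz":-60,"ax":0,"ay":0,"az":0,"jaw":0.2},{"tx":0,"ty":0,"tz":-60,"ax":0,"ay":0,"az":0,"jaw":0.2},{"tx":0,"ty":0,"tz":-45,"ax":0,"ay":0,"az":0,"jaw":0.2},{"tx":0,"ty":0,"tz":0,"ax":0,"ay":0,"az":0,"jaw":0.2}]'
python3 - <<'E'
from h import *
o,M=binpose(*BIN); rt=rotof(-M[:,2],M[:,0]); print(rt.as_matrix().round(2))
p=bw(-5,132,12+60); print(p); go(p,rt)
vy=np.cross(M[:,1],[0,0,1]); rv=rotof([0,0,-1],vy if vy[0]>0 else -vy); go(p,rv)
E
```

```text
time_s: 10.88
eef_pos: [454.3, -324.6, 14.3]
ee_rot: [0.001, 1.0, 0.025, 0.0]
force: [0.4, -0.8, -0.0]
grip_width: 0.709
grip_force: 0.0
time_s: 11.25
eef_pos: [454.4, -325.1, 14.8]
ee_rot: [0.001, 1.0, 0.025, 0.001]
force: [0.7, 2.7, 5.7]
grip_width: 0.641
grip_force: 43.2
time_s: 11.88
eef_pos: [454.5, -325.5, 207.0]
ee_rot: [0.003, 1.0, 0.025, 0.002]
force: [0.1, 0.6, -2.6]
grip_width: 0.644
grip_force: 43.5
[[-0.05  0.86  0.5 ]
 [ 1.    0.04  0.02]
 [ 0.    0.5  -0.87]]
[448.42302479 277.11936813 109.85382907]
shift in present tool axes [  23.5 -602.8   93.9]
turn [-0.402  0.411 -1.531] then shift [602.2 -27.8  96.2]
shift in present tool axes [  23.5 -602.8   93.9]
turn [ 8.000e-03  1.000e-03 -1.571e+00] then shift [602.2  24.   97.2]
```

```bash
python3 -m jog '[{"tx":0,"ty":0,"tz":-10,"ax":0,"ay":0,"az":-0.175,"jaw":0.2},{"tx":0,"ty":0,"tz":-10,"ax":0,"ay":0,"az":-0.175,"jaw":0.2},{"tx":0,"ty":0,"tz":-10,"ax":0,"ay":0,"az":-0.175,"jaw":0.2},{"tx":0,"ty":0,"tz":0,"ax":0,"ay":0,"az":-0.175,"jaw":0.2},{"tx":0,"ty":0,"tz":0,"ax":0,"ay":0,"az":-0.175,"jaw":0.2}]'>/dev/null
python3 -m jog '[{"tx":0,"ty":0,"tz":0,"ax":0,"ay":0,"az":-0.175,"jaw":0.2},{"tx":0,"ty":0,"tz":0,"ax":0,"ay":0,"az":-0.175,"jaw":0.2},{"tx":0,"ty":0,"tz":0,"ax":0,"ay":0,"az":-0.175,"jaw":0.2},{"tx":0,"ty":0,"tz":0,"ax":0,"ay":0,"az":-0.17,"jaw":0.2},{"tx":25,"ty":0,"tz":0,"ax":0,"ay":0,"az":0,"jaw":0.2}]'
python3 -m jog '[{"tx":50,"ty":0,"tz":0,"ax":0,"ay":0,"az":0,"jaw":0.2},{"tx":58,"ty":0,"tz":0,"ax":0,"ay":0,"az":0,"jaw":0.2},{"tx":58,"ty":0,"tz":0,"ax":0,"ay":0,"az":0,"jaw":0.2},{"tx":58,"ty":0,"tz":0,"ax":0,"ay":0,"az":0,"jaw":0.2},{"tx":58,"ty":0,"tz":0,"ax":0,"ay":0,"az":0,"jaw":0.2}]'>/dev/null
python3 -m jog '[{"tx":58,"ty":0,"tz":0,"ax":0,"ay":0,"az":0,"jaw":0.2},{"tx":58,"ty":0,"tz":0,"ax":0,"ay":0,"az":0,"jaw":0.2},{"tx":58,"ty":0,"tz":0,"ax":0,"ay":0,"az":0,"jaw":0.2},{"tx":58,"ty":0,"tz":0,"ax":0,"ay":0,"az":0,"jaw":0.2},{"tx":45,"ty":0,"tz":0,"ax":0,"ay":0,"az":0,"jaw":0.2}]'
python3 -m jog '[{"tx":15,"ty":0,"tz":0,"ax":-0.175,"ay":0,"az":0,"jaw":0.2},{"tx":0,"ty":0,"tz":0,"ax":-0.175,"ay":0,"az":0,"jaw":0.2},{"tx":0,"ty":0,"tz":0,"ax":-0.174,"ay":0,"az":0,"jaw":0.2},{"tx":0,"ty":0,"tz":0,"ax":0,"ay":0,"az":0,"jaw":0.2}]'
python3 - <<'E'
from h import *
o,M=binpose(*BIN); rt=rotof(-M[:,2],M[:,0])
p=bw(-5,131.5,17+50); print(p); go(p,rt)
E
```

```text
time_s: 13.12
eef_pos: [451.8, -299.9, 231.5]
ee_rot: [-0.001, 0.689, 0.724, -0.0]
force: [0.1, 0.2, -3.0]
grip_width: 0.647
grip_force: 43.4
time_s: 14.38
eef_pos: [424.0, 260.6, 232.0]
ee_rot: [-0.0, 0.689, 0.725, -0.001]
force: [0.4, -0.0, -1.7]
grip_width: 0.643
grip_force: 43.4
time_s: 14.88
eef_pos: [421.9, 273.4, 231.3]
ee_rot: [0.177, 0.666, 0.701, 0.186]
force: [0.7, 0.2, -1.7]
grip_width: 0.647
grip_force: 43.6
[450.94489003 276.74494092 105.52370205]
shift in present tool axes [  2.1 -37.1 123.6]
turn [-0.004  0.001  0.001] then shift [  1.9 -37.7 123.5]
```

```bash
python3 -m jog '[{"tx":2,"ty":-37,"tz":20,"ax":0,"ay":0,"az":0,"jaw":0.2},{"tx":0,"ty":0,"tz":50,"ax":0,"ay":0,"az":0,"jaw":0.2},{"tx":0,"ty":0,"tz":40,"ax":0,"ay":0,"az":0,"jaw":0.2},{"tx":0,"ty":0,"tz":14,"ax":0,"ay":0,"az":0,"jaw":0.2},{"tx":0,"ty":0,"tz":0,"ax":0,"ay":0,"az":0,"jaw":0.2}]'
python3 - <<'E'
from h import *
c=capture('scene'); a=(200,200,360,360); cr=cv2.resize(c['color'][a[1]:a[3],a[0]:a[2],::-1],None,fx=3.7,fy=3.7,interpolation=cv2.INTER_CUBIC); cv2.imwrite('pics/s2.png',cr)
go(bw(-5,131.5,17))
E
```

```text
time_s: 15.5
eef_pos: [454.6, 276.7, 107.1]
ee_rot: [0.178, 0.667, 0.699, 0.186]
force: [-0.1, 0.5, -2.0]
grip_width: 0.644
grip_force: 43.6
shift in present tool axes [-0.  -4.4 50.4]
```

View pics/s2.png

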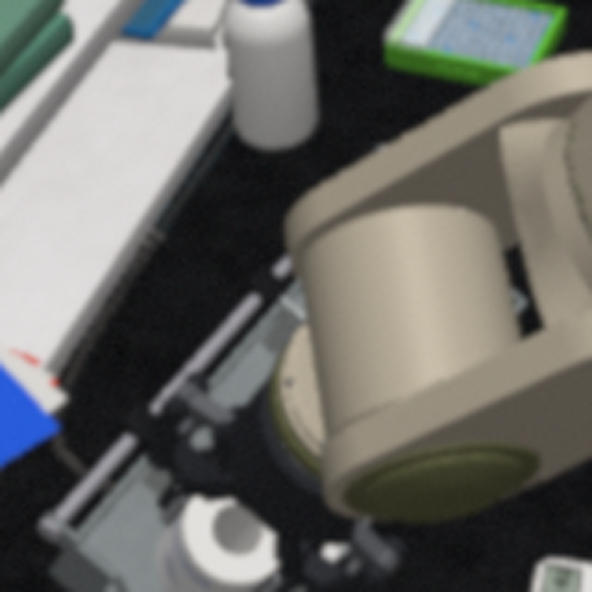

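The scene crop shows the roll at (225,540) hanging above the left compartment, square to it and between the fingers. Lowering it.

```bash
python3 -m jog '[{"tx":0,"ty":-4,"tz":20,"ax":0,"ay":0,"az":0,"jaw":0.2},{"tx":0,"ty":0,"tz":18,"ax":0,"ay":0,"az":0,"jaw":0.2},{"tx":0,"ty":0,"tz":8,"ax":0,"ay":0,"az":0,"jaw":0.2},{"tx":0,"ty":0,"tz":0,"ax":0,"ay":0,"az":0,"jaw":0.2}]'
python3 - <<'E'
from h import *
go(bw(-5,131.5,16))
E
python3 -m jog '[{"tx":0,"ty":0,"tz":2,"ax":0,"ay":0,"az":0,"jaw":0.2},{"tx":0,"ty":0,"tz":0,"ax":0,"ay":0,"az":0,"jaw":0.2}]'
python3 -m jog '[{"tx":0,"ty":0,"tz":2,"ax":0,"ay":0,"az":0,"jaw":0.2},{"tx":0,"ty":0,"tz":0,"ax":0,"ay":0,"az":0,"jaw":0.2}]'
```

```text
time_s: 16.05
eef_pos: [473.9, 278.2, 66.3]
ee_rot: [0.179, 0.666, 0.699, 0.188]
force: [0.4, -0.4, -2.6]
grip_width: 0.645
grip_force: 43.6
shift in present tool axes [-0.3 -0.3  5.5]
time_s: 16.3
eef_pos: [474.8, 278.2, 64.4]
ee_rot: [0.179, 0.666, 0.699, 0.188]
force: [0.1, 0.4, -2.1]
grip_width: 0.646
grip_force: 43.6
time_s: 16.55
eef_pos: [475.8, 278.1, 62.1]
ee_rot: [0.179, 0.666, 0.699, 0.188]
force: [0.6, 0.1, -2.4]
grip_width: 0.646
grip_force: 43.6
```

```bash
python3 -m jog '[{"tx":0,"ty":0,"tz":1.5,"ax":0,"ay":0,"az":0,"jaw":0.2},{"tx":0,"ty":0,"tz":0,"ax":0,"ay":0,"az":0,"jaw":0.2}]'|grep -E "pos|force:"
python3 -m jog '[{"tx":0,"ty":0,"tz":1,"ax":0,"ay":0,"az":0,"jaw":0.2},{"tx":0,"ty":0,"tz":0,"ax":0,"ay":0,"az":0,"jaw":0.2}]'|grep -E "pos|force:"
```

```text
eef_pos: [476.5, 278.2, 60.7]
force: [0.5, -0.1, -2.4]
grip_force: 43.6
eef_pos: [476.7, 278.1, 60.5]
force: [-8.9, -3.1, 9.5]
grip_force: 45.3
```

Contact with the floor is along its normal. Opening gently and backing out.

```bash
python3 -m jog '[{"tx":0,"ty":0,"tz":0,"ax":0,"ay":0,"az":0,"jaw":-0.3},{"tx":0,"ty":0,"tz":0,"ax":0,"ay":0,"az":0,"jaw":-0.4},{"tx":0,"ty":0,"tz":0,"ax":0,"ay":0,"az":0,"jaw":-0.5},{"tx":0,"ty":0,"tz":0,"ax":0,"ay":0,"az":0,"jaw":-0.5}]'
python3 -m jog '[{"tx":0,"ty":0,"tz":-8,"ax":0,"ay":0,"az":0,"jaw":-0.5},{"tx":0,"ty":0,"tz":-30,"ax":0,"ay":0,"az":0,"jaw":-0.5},{"tx":0,"ty":0,"tz":-50,"ax":0,"ay":0,"az":0,"jaw":-0.5},{"tx":0,"ty":0,"tz":-50,"ax":0,"ay":0,"az":0,"jaw":-0.5},{"tx":0,"ty":0,"tz":-30,"ax":0,"ay":0,"az":0,"jaw":-0.5}]'
python3 - <<'E'
from h import *
c=capture('wrist'); save(c,'w5.png'); c=capture('scene'); 
cr=c['color'][200:420,180:400,::-1]; a=cv2.resize(cr,(400,400),interpolation=cv2.INTER_CUBIC)
w=cv2.imread('pics/w5.png'); cv2.imwrite('pics/c5.png',np.hstack([a,cv2.resize(w,(400,300))[:,:] if 0 else cv2.copyMakeBorder(cv2.resize(w,(400,300)),0,100,0,0,cv2.BORDER_CONSTANT)]))
E
```

```text
time_s: 17.55
eef_pos: [477.2, 278.3, 60.0]
ee_rot: [0.179, 0.666, 0.699, 0.188]
force: [-0.1, -0.0, -0.4]
grip_width: 0.748
grip_force: 0.0
time_s: 18.18
eef_pos: [392.0, 274.3, 207.9]
ee_rot: [0.179, 0.666, 0.699, 0.189]
force: [0.3, -0.0, -0.1]
grip_width: 0.754
grip_force: 0.0
```

View pics/c5.png

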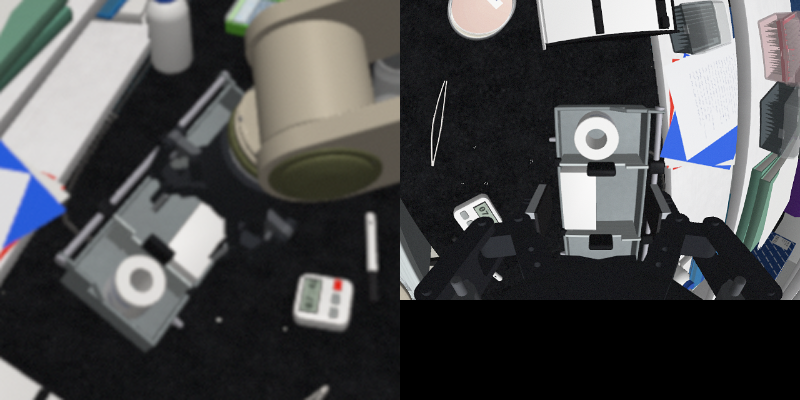

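The picture shows the film roll standing flat in the left compartment (139,280). The carton lies in the middle between both dividers, and nothing was disturbed. Next I'll measure the tube numerically from both fixed cameras.

```bash
python3 -m jog '[{"tx":0,"ty":0,"tz":0,"ax":0.175,"ay":0,"az":0,"jaw":-0.5},{"tx":0,"ty":0,"tz":0,"ax":0.175,"ay":0,"az":0,"jaw":-0.5},{"tx":0,"ty":0,"tz":0,"ax":0.174,"ay":0,"az":0,"jaw":-0.5},{"tx":-50,"ty":0,"tz":0,"ax":0,"ay":0,"az":0,"jaw":-0.5},{"tx":-50,"ty":0,"tz":0,"ax":0,"ay":0,"az":0,"jaw":-0.5}]'
python3 - <<'E'
from h import *
for n in('top','scene'):
    c=capture(n); P=cloud(c); X,Y,Z=P[...,0],P[...,1],P[...,2]
    m=(c['depth']>0)&(abs(X-515)<45)&(abs(Y+322)<80)&(Z>10)&(Z<42); p=P[m]
    rc=cv2.minAreaRect(p[:,:2].astype(np.float32)); e=np.linalg.svd(p[:,:2]-p[:,:2].mean(0))[2][0]
    col=c['color'][m].astype(int); b=(col[:,2]-col[:,0])>60
    print(n,rc,'axis',e.round(3),'yaw',np.degrees(np.arctan2(e[0],-e[1])),'cap',p[b].mean(0).round(1),len(p))
go([516,-323,150])
print(np.array(sense()['joints']).round(2))
E
```

```text
time_s: 18.9
eef_pos: [398.1, 172.8, 204.0]
ee_rot: [-0.001, 0.689, 0.724, -0.001]
force: [-0.1, -0.6, 0.7]
grip_width: 0.75
grip_force: 0.0
top ((515.382080078125, -322.03668212890625), (32.28416442871094, 120.15599822998047), 13.652667045593262) axis [ 0.25  -0.968] yaw 14.46145411643095 cap [ 527.  -374.2   30. ] 545
scene ((512.4122314453125, -321.1097412109375), (29.2861328125, 121.13307189941406), 12.613408088684082) axis [-0.17   0.985] yaw -170.2230964413951 cap [ 514.1 -375.2   27.3] 224
shift in present tool axes [-498.6   95.8   54.6]
[ 0.13  0.14  1.79 -0.    1.21  0.09]
```

```bash
python3 -m jog '[{"tx":-55,"ty":10,"tz":0,"ax":0,"ay":0,"az":0,"jaw":-0.5},{"tx":-55,"ty":10,"tz":0,"ax":0,"ay":0,"az":0,"jaw":-0.5},{"tx":-55,"ty":10,"tz":0,"ax":0,"ay":0,"az":0,"jaw":-0.5},{"tx":-55,"ty":10,"tz":0,"ax":0,"ay":0,"az":0,"jaw":-0.5},{"tx":-55,"ty":10,"tz":0,"ax":0,"ay":0,"az":0,"jaw":-0.5}]' >/dev/null
python3 -m jog '[{"tx":-55,"ty":10,"tz":0,"ax":0,"ay":0,"az":0,"jaw":-0.5},{"tx":-55,"ty":10,"tz":0,"ax":0,"ay":0,"az":0,"jaw":-0.5},{"tx":-55,"ty":10,"tz":15,"ax":0,"ay":0,"az":0,"jaw":-0.5},{"tx":-58,"ty":16,"tz":20,"ax":0,"ay":0,"az":-0.095,"jaw":-0.5},{"tx":0,"ty":0,"tz":0,"ax":0,"ay":0,"az":-0.09,"jaw":-0.5}]' >/dev/null
python3 -m jog '[{"tx":0,"ty":0,"tz":0,"ax":0,"ay":0,"az":0,"jaw":-0.5}]'
python3 - <<'E'
from h import *
s,c=wlook('w6.png',['tube_center'],18)
q=s['ee_rot'];r=R.from_quat([q[1],q[2],q[3],q[0]]); print(r.as_matrix().round(3))
# wrist cloud for tube
v,u=np.mgrid[:480,:640]; a=u-c['cx'];b=v-c['cy']; rr=np.hypot(a,b)+1e-9; th=rr/c['fx']; D=c['depth']
P=np.stack([a/rr*np.tan(th)*D,-b/rr*np.tan(th)*D,-D],-1)
P=P@c['mount'][:3,:3].T+c['mount'][:3,3]; P=r.apply(P.reshape(-1,3)).reshape(P.shape)+np.array(s['eef_pos'])
X,Y,Z=P[...,0],P[...,1],P[...,2]; m=(D>0)&(abs(X-515)<50)&(abs(Y+322)<85)&(Z>8)&(Z<42); p=P[m]
print(cv2.minAreaRect(p[:,:2].astype(np.float32)),len(p),np.percentile(p[:,2],98)); e=np.linalg.svd(p[:,:2]-p[:,:2].mean(0),full_matrices=False)[2][0]; print(e)
go([516,-322.5,12])
E
```

```text
time_s: 20.38
eef_pos: [518.1, -317.5, 169.2]
ee_rot: [-0.001, 0.62, 0.784, 0.0]
force: [0.4, 0.6, -0.3]
grip_width: 0.749
grip_force: 0.0
eef [ 518.1 -317.5  169.2] t 20.375
tube_center 0.96 229 357 at z [ 464.5 -475.7   18. ] by depth [ 498.7 -240.9  312.2]
tube_center 0.81 377 10 at z [ 523.7 -141.6   18. ] by depth [ 522.6 -146.    31.1]
tube_center 0.6 312 218 at z [ 513.1 -319.    18. ] by depth [ 512.4 -315.3   31.9]
[[-0.231  0.973 -0.001]
 [ 0.973  0.231  0.002]
 [ 0.002 -0.001 -1.   ]]
((514.4822387695312, -321.7063293457031), (32.89760971069336, 119.34254455566406), 14.022133827209473) 4830 34.53676161667881
[ 0.25392643 -0.96722353]
shift in present tool axes [ -4.8  -3.4 158.5]
```

```bash
python3 -m jog '[{"tx":-2,"ty":-4,"tz":50,"ax":0,"ay":0,"az":0.0,"jaw":-0.5},{"tx":0,"ty":0,"tz":50,"ax":0,"ay":0,"az":0,"jaw":-0.5},{"tx":0,"ty":0,"tz":10,"ax":0,"ay":0,"az":0,"jaw":-0.5},{"tx":0,"ty":0,"tz":0,"ax":0,"ay":0,"az":0,"jaw":-0.5}]'
python3 - <<'E'
from h import *
go([514.8,-321.8,4])
E
```

```text
time_s: 20.98
eef_pos: [515.1, -320.6, 61.9]
ee_rot: [0.001, 0.62, 0.785, -0.0]
force: [-0.2, 0.3, 0.4]
grip_width: 0.745
grip_force: 0.0
shift in present tool axes [-1.  -0.6 58. ]
```

```bash
python3 -m jog '[{"tx":-1,"ty":-0.5,"tz":30,"ax":0,"ay":0,"az":0.0,"jaw":-0.5},{"tx":0,"ty":0,"tz":20,"ax":0,"ay":0,"az":0,"jaw":-0.5},{"tx":0,"ty":0,"tz":7,"ax":0,"ay":0,"az":0,"jaw":-0.3},{"tx":0,"ty":0,"tz":0,"ax":0,"ay":0,"az":0,"jaw":0},{"tx":0,"ty":0,"tz":0,"ax":0,"ay":0,"az":0,"jaw":0.15}]' 25
python3 -m jog '[{"tx":0,"ty":0,"tz":0,"ax":0,"ay":0,"az":0,"jaw":0.3},{"tx":0,"ty":0,"tz":0,"ax":0,"ay":0,"az":0,"jaw":0.6},{"tx":0,"ty":0,"tz":0,"ax":0,"ay":0,"az":0,"jaw":0.6}]' 25
python3 -m jog '[{"tx":0,"ty":0,"tz":-20,"ax":0,"ay":0,"az":0.0,"jaw":0.6},{"tx":0,"ty":0,"tz":-60,"ax":0,"ay":0,"az":0,"jaw":0.6},{"tx":0,"ty":0,"tz":-60,"ax":0,"ay":0,"az":0,"jaw":0.6},{"tx":0,"ty":0,"tz":-50,"ax":0,"ay":0,"az":0.09,"jaw":0.6},{"tx":0,"ty":0,"tz":0,"ax":0,"ay":0,"az":0.095,"jaw":0.6}]'
python3 -m jog '[{"tx":0,"ty":0,"tz":0,"ax":0,"ay":0,"az":0,"jaw":0.6}]'
python3 - <<'E'
from h import *
s,c=wlook('w7.png',[],18)
q=s['ee_rot'];r=R.from_quat([q[1],q[2],q[3],q[0]])
v,u=np.mgrid[:480,:640]; a=u-c['cx'];b=v-c['cy']; rr=np.hypot(a,b)+1e-9; th=rr/c['fx']; D=c['depth']
P=np.stack([a/rr*np.tan(th)*D,-b/rr*np.tan(th)*D,-D],-1)@c['mount'][:3,:3].T+c['mount'][:3,3]
X,Y,Z=P[...,0],P[...,1],P[...,2]
m=(D>0)&(abs(Y)<22)&(abs(X)<90)&(Z>-45)&(Z<25); p=P[m]; print('tool-frame extents',len(p),np.percentile(p,[1,50,99],axis=0).round(1))
col=c['color'].astype(int)[m]; bl=(col[:,2]-col[:,0])>60; print('blue',bl.sum(),p[bl].mean(0) if bl.any() else None)
o,M=binpose(*BIN); rt=rotof(-M[:,2],M[:,0]); go(bw(-15,-95,60),rt)
E
```

```text
time_s: 21.6
eef_pos: [515.0, -322.2, 5.3]
ee_rot: [0.001, 0.62, 0.785, -0.0]
force: [-0.4, 0.3, 2.1]
grip_width: 0.427
grip_force: 3.3
time_s: 21.98
eef_pos: [515.0, -322.2, 5.4]
ee_rot: [0.001, 0.62, 0.785, -0.0]
force: [-0.7, 1.6, 5.2]
grip_width: 0.413
grip_force: 24.5
time_s: 22.6
eef_pos: [515.4, -322.6, 200.0]
ee_rot: [0.005, 0.691, 0.723, 0.0]
force: [-0.4, 0.5, -1.6]
grip_width: 0.418
grip_force: 25.3
time_s: 22.72
eef_pos: [514.2, -321.6, 195.2]
ee_rot: [0.001, 0.689, 0.724, 0.0]
force: [-0.2, -0.6, -0.8]
grip_width: 0.42
grip_force: 25.3
eef [ 514.2 -321.6  195.2] t 22.725
tool-frame extents 19048 [[-40.1 -21.  -41. ]
 [ 11.3  -1.3 -24.9]
 [ 58.6  20.7  -7. ]]
blue 82 [-46.53236062  -1.15456703 -11.93400544]
shift in present tool axes [374.2 -38.   99.8]
turn [-0.523 -0.     0.001] then shift [374.1 -83.1  67.3]
```

```bash
python3 -m jog '[{"tx":30,"ty":-8,"tz":-5,"ax":0,"ay":0,"az":0,"jaw":0.6},{"tx":50,"ty":-10,"tz":-5,"ax":0,"ay":0,"az":0,"jaw":0.6},{"tx":55,"ty":-12,"tz":-5,"ax":0,"ay":0,"az":0,"jaw":0.6},{"tx":55,"ty":-12,"tz":-5,"ax":0,"ay":0,"az":0,"jaw":0.6},{"tx":55,"ty":-12,"tz":0,"ax":0,"ay":0,"az":0,"jaw":0.6}]' >/dev/null
python3 -m jog '[{"tx":55,"ty":-12,"tz":0,"ax":0,"ay":0,"az":0,"jaw":0.6},{"tx":45,"ty":-10,"tz":0,"ax":0,"ay":0,"az":0,"jaw":0.6},{"tx":27,"ty":-7,"tz":0,"ax":-0.175,"ay":0,"az":0,"jaw":0.6},{"tx":0,"ty":0,"tz":0,"ax":-0.175,"ay":0,"az":0,"jaw":0.6},{"tx":0,"ty":0,"tz":0,"ax":-0.173,"ay":0,"az":0,"jaw":0.6}]'
python3 -m jog '[{"tx":0,"ty":0,"tz":0,"ax":0,"ay":0,"az":0,"jaw":0.6}]'
python3 - <<'E'
from h import *
s,c=wlook('w8.png',['divider_right_tab'],97.6)
v,u=np.mgrid[:480,:640]; a=u-c['cx'];b=v-c['cy']; rr=np.hypot(a,b)+1e-9; th=rr/c['fx']; D=c['depth']
P=np.stack([a/rr*np.tan(th)*D,-b/rr*np.tan(th)*D,-D],-1)@c['mount'][:3,:3].T+c['mount'][:3,3]
X,Y,Z=P[...,0],P[...,1],P[...,2]
m=(D>0)&(abs(Y)<4)&(X>16)&(X<60)&(Z>-35)&(Z<5); p=P[m]
for x in (18,24,30,36,42,48): 
    k=abs(p[:,0]-x)<2; print(x,k.sum(),np.percentile(p[k,2],10).round(1) if k.sum()>5 else '')
o,M=binpose(*BIN); rt=rotof(-M[:,2],M[:,0]); go(bw(-19,-97,60),rt)
print(M.T@(np.array([476.7,278.1,60.5])-o))
E
```

```text
time_s: 24.02
eef_pos: [412.8, 46.2, 214.0]
ee_rot: [0.181, 0.665, 0.7, 0.189]
force: [0.1, 0.7, 0.7]
grip_width: 0.413
grip_force: 25.4
time_s: 24.15
eef_pos: [411.4, 46.1, 212.9]
ee_rot: [0.177, 0.666, 0.7, 0.186]
force: [0.5, 0.1, 0.3]
grip_width: 0.415
grip_force: 25.4
eef [411.4  46.1 212.9] t 24.15
divider_right_tab 0.96 309 129 at z [466.3 120.8  97.6] by depth [459.5 120.8 110. ]
divider_right_tab 0.45 271 64 at z [434.6 166.   97.6] by depth [447.8 171.9  65.7]
18 236 -28.3
24 240 -28.3
30 246 -28.3
36 274 -28.3
42 302 -28.3
48 329 -25.9
shift in present tool axes [  0.5 -25.7 125.7]
turn [-0.002  0.001 -0.   ] then shift [  0.5 -26.  125.6]
[ -5.1764951  131.56614661  15.11300649]
```

```bash
python3 -m jog '[{"tx":0,"ty":-26,"tz":20,"ax":0,"ay":0,"az":0,"jaw":0.6},{"tx":0,"ty":0,"tz":50,"ax":0,"ay":0,"az":0,"jaw":0.6},{"tx":0,"ty":0,"tz":40,"ax":0,"ay":0,"az":0,"jaw":0.6},{"tx":0,"ty":0,"tz":15,"ax":0,"ay":0,"az":0,"jaw":0.6},{"tx":0,"ty":0,"tz":0,"ax":0,"ay":0,"az":0,"jaw":0.6}]'
python3 - <<'E'
from h import *
o,M=binpose(*BIN); rt=rotof(-M[:,2],M[:,0]); go(bw(-19,-97.5,8),rt)
E
```

```text
time_s: 24.88
eef_pos: [453.9, 48.1, 91.5]
ee_rot: [0.177, 0.666, 0.7, 0.187]
force: [-1.1, 0.2, -0.4]
grip_width: 0.415
grip_force: 25.4
shift in present tool axes [-0.6  0.5 51.1]
turn [-0.004 -0.002 -0.   ] then shift [-0.5  0.4 51.1]
```

```bash
python3 -m jog '[{"tx":-0.5,"ty":0,"tz":20,"ax":0,"ay":0,"az":0,"jaw":0.6},{"tx":0,"ty":0,"tz":18,"ax":0,"ay":0,"az":0,"jaw":0.6},{"tx":0,"ty":0,"tz":8,"ax":0,"ay":0,"az":0,"jaw":0.6},{"tx":0,"ty":0,"tz":3,"ax":0,"ay":0,"az":0,"jaw":0.6},{"tx":0,"ty":0,"tz":0,"ax":0,"ay":0,"az":0,"jaw":0.6}]'
python3 -m jog '[{"tx":0,"ty":0,"tz":1,"ax":0,"ay":0,"az":0,"jaw":0.6},{"tx":0,"ty":0,"tz":0,"ax":0,"ay":0,"az":0,"jaw":0.6}]' | grep -E "pos|force:"
python3 -m jog '[{"tx":0,"ty":0,"tz":1,"ax":0,"ay":0,"az":0,"jaw":0.6},{"tx":0,"ty":0,"tz":0,"ax":0,"ay":0,"az":0,"jaw":0.6}]' | grep -E "pos|force:"
python3 - <<'E'
from h import *
o,M=binpose(*BIN);print(M.T@(np.array(sense()['eef_pos'])-o))
E
```

```text
time_s: 25.5
eef_pos: [477.9, 48.6, 50.5]
ee_rot: [0.178, 0.666, 0.7, 0.188]
force: [-0.0, 0.2, -0.7]
grip_width: 0.418
grip_force: 25.4
eef_pos: [478.1, 48.6, 49.4]
force: [0.1, -0.1, -0.4]
grip_force: 25.4
eef_pos: [478.5, 48.5, 48.2]
force: [-0.3, -0.1, -0.8]
grip_force: 25.4
[-19.69545215 -97.78923301   9.34532277]
```

```bash
for i in 1; do python3 -m jog '[{"tx":0,"ty":0,"tz":2,"ax":0,"ay":0,"az":0,"jaw":0.6},{"tx":0,"ty":0,"tz":0,"ax":0,"ay":0,"az":0,"jaw":0.6}]' | grep -E "pos|force:"
python3 -m jog '[{"tx":0,"ty":0,"tz":1,"ax":0,"ay":0,"az":0,"jaw":0.6},{"tx":0,"ty":0,"tz":0,"ax":0,"ay":0,"az":0,"jaw":0.6}]' | grep -E "pos|force:"; done
```

```text
eef_pos: [479.5, 48.6, 46.4]
force: [0.7, -0.5, -0.2]
grip_force: 25.4
eef_pos: [480.0, 48.6, 45.6]
force: [0.2, 0.6, -0.5]
grip_force: 25.4
```

```bash
python3 -m jog '[{"tx":0,"ty":0,"tz":1,"ax":0,"ay":0,"az":0,"jaw":0.6},{"tx":0,"ty":0,"tz":0,"ax":0,"ay":0,"az":0,"jaw":0.6}]' | grep -E "pos|force:"
python3 -m jog '[{"tx":0,"ty":0,"tz":0.5,"ax":0,"ay":0,"az":0,"jaw":0.6},{"tx":0,"ty":0,"tz":0,"ax":0,"ay":0,"az":0,"jaw":0.6}]' | grep -E "pos|force:"
```

```text
eef_pos: [480.3, 48.7, 45.1]
force: [-7.2, -0.5, 9.4]
grip_force: 26.5
eef_pos: [480.4, 48.7, 45.0]
force: [-16.0, -2.1, 20.1]
grip_force: 27.7
```

```bash
python3 -m jog '[{"tx":0,"ty":0,"tz":-0.5,"ax":0,"ay":0,"az":0,"jaw":0.15},{"tx":0,"ty":0,"tz":0,"ax":0,"ay":0,"az":0,"jaw":0.1},{"tx":0,"ty":0,"tz":0,"ax":0,"ay":0,"az":0,"jaw":0.05},{"tx":0,"ty":0,"tz":0,"ax":0,"ay":0,"az":0,"jaw":0.02}]'
python3 -m jog '[{"tx":0,"ty":1,"tz":-6,"ax":0,"ay":0,"az":0,"jaw":0.02},{"tx":0,"ty":1,"tz":-8,"ax":0,"ay":0,"az":0,"jaw":0.02},{"tx":0,"ty":0,"tz":-10,"ax":0,"ay":0,"az":0,"jaw":0.02},{"tx":0,"ty":0,"tz":-20,"ax":0,"ay":0,"az":0,"jaw":0.02},{"tx":0,"ty":0,"tz":-40,"ax":0,"ay":0,"az":0,"jaw":0.02}]'
python3 -m jog '[{"tx":0,"ty":0,"tz":-50,"ax":0,"ay":0,"az":0,"jaw":0.02},{"tx":-50,"ty":0,"tz":-50,"ax":0,"ay":0,"az":0,"jaw":0.02},{"tx":-60,"ty":0,"tz":0,"ax":0.17,"ay":0,"az":0,"jaw":0.02},{"tx":-60,"ty":0,"tz":0,"ax":0.17,"ay":0,"az":0,"jaw":0.02},{"tx":-60,"ty":0,"tz":0,"ax":0.17,"ay":0,"az":0,"jaw":0.02}]'
python3 -m jog '[{"tx":-60,"ty":0,"tz":0,"ax":0,"ay":0,"az":0,"jaw":0.02},{"tx":-60,"ty":0,"tz":0,"ax":0,"ay":0,"az":0,"jaw":0.02},{"tx":-60,"ty":0,"tz":0,"ax":0,"ay":0,"az":0,"jaw":0.02},{"tx":0,"ty":0,"tz":0,"ax":0,"ay":0,"az":0,"jaw":0.02},{"tx":0,"ty":0,"tz":0,"ax":0,"ay":0,"az":0,"jaw":0.02}]'
python3 - <<'E'
from h import *
np.set_printoptions(precision=1,suppress=True)
o,M=binpose(*BIN)
for n in('top','scene'):
    c=capture(n); P=(cloud(c)-o)@M; D=c['depth']>0
    print(n)
    for q in('tube_center','film_roll_center','carton_center','divider_left_tab','divider_right_tab','wash_bottle','glass_jar'):
        for d in place_of(q,n)[:3]:
            u,v=d['centre']; w=pd(c,u,v)
            print(q,round(d['conf'],2),w,None if w is None else (w-o)@M)
    X,Y,Z=P[...,0],P[...,1],P[...,2]
    for nm,a,b in(('tube',-163,-33),('carton',-24,92),('roll',99,163)):
        m=D&(abs(X)<56)&(Y>a)&(Y<b)&(Z>14)&(Z<60); p=P[m]
        print(nm,len(p),np.percentile(p,[2,50,98],axis=0).tolist() if len(p) else '', 'zslope',np.polyfit(p[:,1],p[:,2],1)[0].round(3) if len(p)>5 else '')
E
```

```text
time_s: 27.5
eef_pos: [480.5, 48.6, 44.7]
ee_rot: [0.178, 0.666, 0.7, 0.187]
force: [-0.3, 0.3, -0.4]
grip_width: 0.488
grip_force: 0.1
time_s: 28.12
eef_pos: [439.6, 46.6, 118.4]
ee_rot: [0.177, 0.667, 0.7, 0.186]
force: [-0.0, 1.0, 1.4]
grip_width: 0.495
grip_force: 0.0
time_s: 28.75
eef_pos: [404.1, -182.1, 201.0]
ee_rot: [0.004, 0.69, 0.724, 0.003]
force: [0.2, 0.6, 0.3]
grip_width: 0.487
grip_force: 0.0
time_s: 29.38
eef_pos: [413.0, -358.7, 199.8]
ee_rot: [0.004, 0.69, 0.724, 0.005]
force: [-0.4, 0.6, -0.5]
grip_width: 0.49
grip_force: 0.0
top
tube_center 0.76 [448.5  49.   57.6] [-40.9 -95.8  32.4]
tube_center 0.7 [ 523.7 -139.8   30.4] [   2.3 -288.2  -24. ]
film_roll_center 0.55 [468.9 276.4  92.9] [  4.2 130.2  47.1]
carton_center 0.85 [452.2 177.3  67.8] [-27.1  32.1  36.2]
divider_left_tab 0.64 [465.3 233.7 105.6] [ 5.6 87.8 61. ]
divider_right_tab 0.84 [466.6 117.9 112.3] [  5.1 -27.9  69. ]
wash_bottle 0.55 [ 692.8 -134.6   36.6] [ 151.9 -291.5 -103.2]
glass_jar 0.69 [ 321.9 -163.7  564.2] [  93.7 -301.9  539.7]
tube 579 [[-52.82685880972716, -157.27496339226883, 15.842
[... 983 characters left out ...]
  76.1 -433.1  -80.7]
glass_jar 0.52 [250.3 136.4 318.8] [-78.    1.4 355.4]
tube 619 [[-55.07058831798927, -162.78855599216723, 17.27770478347449], [-37.629651548398314, -107.63280120372085, 30.342015404740764], [55.35722291892906, -43.717164442232104, 47.914571260622054]] zslope 0.001
carton 1122 [[-55.077514546829256, -23.74308141739577, 22.017691688030556], [-30.015922581870363, 28.888026826687337, 36.72995907926153], [55.0583110588655, 81.89725161987252, 53.65075622738189]] zslope -0.039
roll 860 [[-33.475635486981595, 99.8288013430433, 17.09625672842251], [-6.773085114495931, 137.7087255558691, 49.27482289422319], [54.8806586446554, 161.11480585507766, 56.24450607025221]] zslope -0.174
```

```bash
python3 -c "
from rig import finish_job; print(finish_job())"
```

```text
the job is handed in; nothing more can be done
None
```

The job is done and handed in at about 29 s: the film roll stands in the left compartment, the carton lies in the middle and the tube lies lengthwise in the right. Depth readings show all three flat on the bin floor, and the wash bottle, glass jar and look-alikes were never handled.

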